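# Sort spring buffers by feel

### The job

Sort the three spring buffers by feel: squeezed end to end between the fingers, lightly so as not to crush it, each shows whether its spring is firm or worn soft. Set every firm buffer down upright on the floor of the plywood tray and every soft one upright on the floor of the steel pan. Do not tip or drop the buffers, set them down gently, and leave the other things on the bench where they are.

Things in the scene. Friction and masses are not known exactly. Their poses are not given: they have to be found in the camera images.
- buffer_a: Spring buffer, 32 (x) x 50 (y, free) x 42.5 (z) mm, 0.16 kg, standing on a flat skid. Origin: centre of its underside; z up, y the spring axis. At y = -25 mm a fixed steel end plate; at y = +25 mm a steel end plate (z 6.5 to 42.5 mm) with a grey cup, which slides inward along y against the spring. All three look alike; each may be firm or soft, at random and independently.
- buffer_b: Spring buffer, made and measured as buffer_a. To feel it, squeeze the two end plates together along y at half height: at 20 N a firm one gives about 2 mm (stays 47 mm or longer; 46 mm at 40 N), a soft, worn one gives 8 to 9 mm (to its stop, 41 to 42 mm long), already at 8 N. It springs back when released.
- buffer_c: Spring buffer, made and measured as buffer_a. A buffer, firm or soft, can be carried in the same grip in which it was squeezed. A pinch of more than 50 N (each finger) crushes it.
- wood_tray: Shallow open plywood tray for the firm buffers, 190 (x) x 105 (y) x 18 mm, fixed to the bench; walls and floor 6 mm thick (floor 6 mm above the bench). Origin: centre of its underside; x along its long side, z up. Takes three buffers in a row along x with their spring axes along its y.
- steel_pan: Shallow open steel pan for the soft buffers, 145 (x) x 130 (y) x 18 mm, with a wire handle on its -x end that reaches to x = -93 mm, fixed to the bench; walls and floor 3 mm thick (floor 3 mm above the bench). Origin: centre of its underside, z up. Takes three buffers in a row along x with their spring axes along its y.
- pebble: Bystander: flat grey-brown pebble, 38 x 52 x 27 mm. Origin: centre of its underside.
- tin: Bystander: small red tin, 42 x 60 x 34 mm. Origin: centre of its underside.
- tape: Bystander: roll of cream tape lying flat, 87 mm across, 19 mm high. Origin: centre of its underside.
- jar_low: Bystander: small screw jar with a white lid, 44 mm across, 55 mm high. Origin: centre of its underside.

How it is judged (in metres and radians):
At the end, for the whole second after the job is handed in: Every firm buffer stands upright (within 0.15 rad) and still on the floor of the plywood tray, every soft one likewise in the steel pan; its centre is within the walls and its underside less than 14 mm above the tray's underside (((x of buffer_a_state in the frame of buffer_a above 0 m and x of buffer_a in the frame of wood_tray between -0.09 and 0.09 m and y of buffer_a in the frame of wood_tray between -0.047 and 0.047 m and z of buffer_a in the frame of wood_tray below 0.014 m) or (x of buffer_a_state in the frame of buffer_a below 0 m and x of buffer_a in the frame of steel_pan between -0.069 and 0.069 m and y of buffer_a in the frame of steel_pan between -0.062 and 0.062 m and z of buffer_a in the frame of steel_pan below 0.014 m)) and angle between each of buffer_a, buffer_b, buffer_c's own z axis and vertical below 0.15 rad and linear speed of each of buffer_a, buffer_b, buffer_c below 0.02 m/s and ((x of buffer_b_state in the frame of buffer_b above 0 m and x of buffer_b in the frame of wood_tray between -0.09 and 0.09 m and y of buffer_b in the frame of wood_tray between -0.047 and 0.047 m and z of buffer_b in the frame of wood_tray below 0.014 m) or (x of buffer_b_state in the frame of buffer_b below 0 m and x of buffer_b in the frame of steel_pan between -0.069 and 0.069 m and y of buffer_b in the frame of steel_pan between -0.062 and 0.062 m and z of buffer_b in the frame of steel_pan below 0.014 m)) and ((x of buffer_c_state in the frame of buffer_c above 0 m and x of buffer_c in the frame of wood_tray between -0.09 and 0.09 m and y of buffer_c in the frame of wood_tray between -0.047 and 0.047 m and z of buffer_c in the frame of wood_tray below 0.014 m) or (x of buffer_c_state in the frame of buffer_c below 0 m and x of buffer_c in the frame of steel_pan between -0.069 and 0.069 m and y of buffer_c in the frame of steel_pan between -0.062 and 0.062 m and z of buffer_c in the frame of steel_pan below 0.014 m))); the robot touches nothing.
It fails at once if a buffer is squeezed with more than the allowed pinch (50 N on each end plate) (contact force between the fingers and buffer_a above 100 N or contact force between the fingers and buffer_b above 100 N or contact force between the fingers and buffer_c above 100 N).
It fails at once if a buffer is tipped over (more than 0.6 rad) (angle between any of buffer_a, buffer_b, buffer_c's own z axis and vertical above 0.6 rad).
It fails at once if a buffer is let fall (faster than 0.6 m/s out of the fingers) ((contact force between the fingers and buffer_a below 0.1 N and linear speed of buffer_a above 0.6 m/s) or (contact force between the fingers and buffer_b below 0.1 N and linear speed of buffer_b above 0.6 m/s) or (contact force between the fingers and buffer_c below 0.1 N and linear speed of buffer_c above 0.6 m/s)).
It fails at once if a buffer is rammed into a tray (more than 60 N) (contact force between any of buffer_a, buffer_b, buffer_c and wood_tray above 60 N or contact force between any of buffer_a, buffer_b, buffer_c and steel_pan above 60 N).
It fails at once if a bystander (pebble, tin, tape or jar) is shifted by more than 30 mm (distance of any of pebble, tin, tape, jar_low from where it was at the start of the episode above 0.03 m).
It also fails if it takes over 51 s, if anything falls off the work surface, if the arm or the gripper's body presses on something with over 40 N, if the wrist force passes 120 N, or if a joint passes its speed limit or range.

### The arm

A 7-joint arm with a two-finger parallel gripper is mounted at the origin on a cart in front of the work surface, level with it; the furniture and walls round the work are solid. World frame = base frame: x ahead of the robot, y to its left, z up, the work surface at z = 0. Lengths are in m, angles in degrees, forces in N, time in s.
With the tool pointing down it reaches from about 0.35 to 0.775 m from the base axis. Payload 3.1 kg.
Tool frame: the origin (TCP) lies on the centre line of the jaws, within the pads' length; the fingertips stand 17 mm ahead of it and the grasp point (between the pads) lies 2 mm behind it (robot.tip_reach is the distance from the TCP to the fingertips, in m); z points along the fingers, y is the direction in which the jaws open and shut (so a half turn about z gives the same grasp; the last joint's range is limited). The gripper opens to 85 mm and grips with 20 to 120 N. Pads are 22 mm wide; open, the fingers measure 114 mm over their backs; the gripper's body (76 mm by 85 mm) begins 54 mm behind the grasp point. The pads swing forward as they close: fully open they stand 13 mm farther back than shut.
Start: joints at [-75.728, 17.813, 0.802, 86.603, -0.252, 75.585, -1.558], TCP at [0.158, 0.527, 0.248] pointing down, gripper open.
Joint ranges: [-154.91, 154.91], [-16.99, 109.72], [-72.82, 74.43], [7.12, 147.25], [-82.49, 262.49], [11.32, 116.49], [-174.64, 174.64]. Speed limits (degrees/s): [159.86, 159.86, 180, 180, 180, 180, 180].

### API

Orientations are given as [roll, pitch, yaw] about the fixed x, y, z axes, in that order (R = Rz(yaw) Ry(pitch) Rx(roll)).
In Python, from station import robot, fingers, vision, workorder, recognise gives the robot as it stands. Calls block until the motion is done:
- robot.move_to(position, orientation): joint-space move of the TCP to a pose.
- robot.line_to(position, orientation=None, velocity=0.15, f_stop=None): straight line of the TCP; orientation=None keeps the orientation; velocity is the mean speed in m/s. With f_stop (N) it stops when the force on the tool has changed by that much, and returns True; else False.
- robot.move_j(angles): joint-space move.
- fingers.gripper_to(opening, force=None): opening from 0.0 (shut) to 1.0 (fully open); force is the grip in N (None keeps the last); returns when the fingers have stopped.
- robot.pause(seconds).
- robot.inverse_kinematics(position, orientation): joint angles nearest the present ones, or None.
- vision.grab_frame(name): name is "scene" or "top"; returns the picture (420x560x3 uint8, red, green, blue); there is no depth.
- vision.calibration(name): a dict with "mtx" (3x3 intrinsics, pixels), "k1" (the pictures are not rectified: a ray, as slopes to the right and down, at radius r is drawn at 1 + k1 r^2 times it, then the intrinsics apply), "extrinsics" (4x4, takes a point from world to camera coordinates). Camera axes: x right, y up, looking along -z (the intrinsics and any distortion apply to the point x, -y, -z); pixel columns grow to the right and rows downward; lengths in m; the calibration is good to about 2 mm. A picture is of the moment at which its call begins. calibration takes no time and is no camera call.
A pose or a line that the arm cannot do raises robot.PlanningError and nothing moves.
- workorder.close_job(): hands the job in, once; it reports no verdict.
Trained networks look in the newest picture that a camera, given by its name, has taken for a name from the list of things; names that differ only in an ending like _2 or _b are one class to them, and where a whole thing is asked for, a point or a joint stands for the part that bears it (a point fixed in the world has none). Each returns a list of dicts, best first, with "p" (0 to 1); they miss things now and then, are a little off and sometimes report something else, mostly with a low value. They report only what shows in the picture. A call takes as long as a camera call.
- recognise(label, camera): "rect" ([centre column, centre row, width, height] in pixels, round what is visible of it).
Readings, each from a call of its own:
- robot.current_time_s(): time.
- robot.current_joint_positions(): joint angles.
- robot.current_dq(): joint speeds.
- robot.current_joint_torque(): joint torques, N m.
- robot.current_tool_pos(): TCP position.
- robot.current_eef_rot(): TCP orientation.
- robot.current_contact_force(): force on the tool from outside, world axes, zero at the start.
- robot.current_torque(): the same for the moment, N m.
- robot.current_finger_gap(): opening from 0.0 (shut) to 1.0 (fully open).
Only numpy, scipy, OpenCV 4.12 (cv2) and the standard library are available. Lean on these libraries where they do the work, as an engineer would, in place of code of your own. Each camera call takes 0.05 s, during which the arm holds its last target.

## Working session

There is one attempt and no reset: what is moved stays moved. The work goes in short steps, each a Python script; the robot and the scene stay as the last script left them, time stands still between calls to the robot, and variables do not carry over. Pictures are saved under pics/ and viewed, and the job is handed in when it is done.

```bash
ls; mkdir -p pics
python3 - <<'E'
from station import robot, fingers, vision, workorder, recognise
import cv2,numpy as np
for n in ("scene","top"):
    im=vision.grab_frame(n); cv2.imwrite(f"pics/{n}0.png",im[:,:,::-1])
    c=vision.calibration(n); print(n,np.round(c["mtx"],2).tolist(),c["k1"],np.round(c["extrinsics"],4).tolist())
    for l in ["buffer_a","wood_tray","steel_pan","pebble","tin","tape","jar_low"]:
        print(l,[(np.round(d["rect"],1).tolist(),round(d["p"],2)) for d in recognise(l,n)])
print(robot.current_time_s(),robot.current_eef_rot(),robot.current_finger_gap())
E
```

```text
pics
scene [[419.34, 0.0, 277.93], [0.0, 419.34, 208.81], [0.0, 0.0, 1.0]] -0.10561837978416107 [[0.7937, -0.6083, -0.0003, -0.3089], [0.308, 0.4015, 0.8625, -0.2864], [-0.5245, -0.6847, 0.506, -0.4278], [0.0, 0.0, 0.0, 1.0]]
buffer_a [([306.1, 200.9, 28.8, 26.1], 0.91), ([273.5, 219.2, 30.7, 31.3], 0.86), ([244.4, 246.0, 30.9, 36.0], 0.56)]
wood_tray [([215.3, 194.6, 95.4, 43.7], 0.92)]
steel_pan [([345.4, 284.1, 109.3, 80.2], 0.77)]
pebble [([180.6, 245.8, 23.9, 20.6], 0.66)]
tin [([405.2, 214.6, 35.8, 27.2], 0.77)]
tape [([292.3, 174.0, 33.6, 20.0], 0.87)]
jar_low [([406.4, 216.2, 34.7, 26.3], 0.65), ([165.5, 222.4, 27.0, 31.9], 0.56)]
top [[466.67, 0.0, 274.27], [0.0, 466.67, 212.03], [0.0, 0.0, 1.0]] 0.028372174935644458 [[-0.0289, -0.9996, -0.0038, 0.2098], [0.972, -0.029, 0.2333, -0.5523], [-0.2333, 0.003, 0.9724, -0.9337], [0.0, 0.0, 0.0, 1.0]]
buffer_a [([288.0, 269.1, 24.8, 17.3], 0.78), ([264.0, 183.8, 23.6, 15.9], 0.7), ([270.2, 227.2, 26.5, 17.1], 0.54)]
wood_tray [([191.2, 246.6, 54.1, 85.3], 0.84)]
steel_pan [([365.4, 231.2, 66.9, 78.3], 0.73)]
pebble [([253.4, 314.2, 25.1, 23.0], 0.54), ([367.0, 230.6, 64.7, 77.1], 0.23)]
tin [([333.1, 130.4, 31.9, 27.3], 0.9)]
tape [([200.8, 159.5, 39.0, 36.2], 0.84)]
jar_low [([218.0, 312.1, 22.0, 19.3], 0.7)]
0.8 [1.79996349e+02 1.81562694e-03 1.63344177e+02] 1.0015724971873665
```

Run:
```python
import cv2
a=cv2.imread("pics/top0.png")[90:360,140:440]; cv2.imwrite("pics/top0z.png",cv2.resize(a,None,fx=2.2,fy=2.2,interpolation=cv2.INTER_CUBIC)) 
a=cv2.imread("pics/scene0.png")[140:340,130:440]; cv2.imwrite("pics/scene0z.png",cv2.resize(a,None,fx=2.5,fy=2.5,interpolation=cv2.INTER_CUBIC))
```

```text
(no output)
```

View pics/top0z.png

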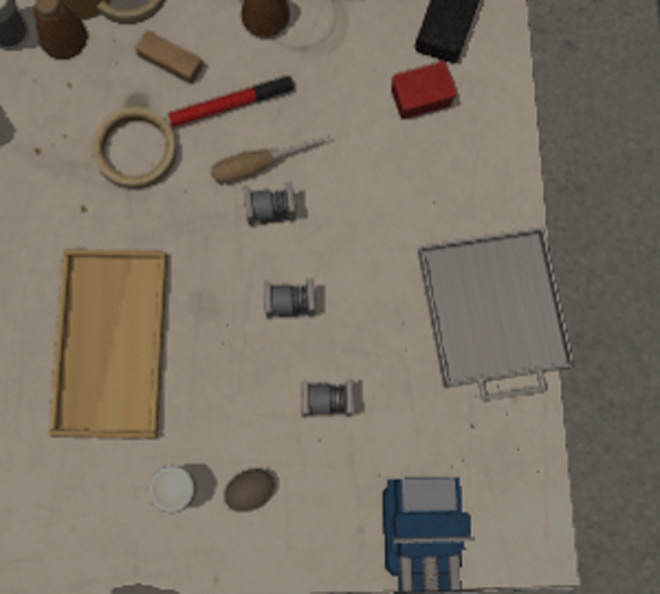

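View pics/scene0z.png

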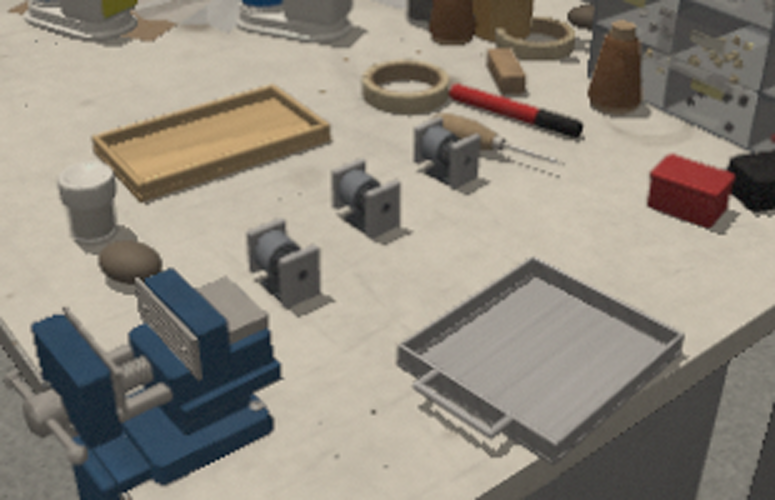

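The top view shows three buffers in a column (about (264,184), (270,227) and (288,269)), with the tray on the left, the pan on the right and a blue vise near the robot at about (335,330). I'll rectify the top image to metric planes to measure positions and yaws.

```bash
cat > h.py <<'E'
import numpy as np, cv2
from station import robot, fingers, vision, workorder, recognise
def proj(P,n):
    c=vision.calibration(n); P=np.atleast_2d(P); E=np.array(c["extrinsics"]); M=np.array(c["mtx"])
    q=P@E[:3,:3].T+E[:3,3]; u=q[:,0]/-q[:,2]; v=-q[:,1]/-q[:,2]; s=1+c["k1"]*(u*u+v*v)
    return np.stack([M[0,0]*u*s+M[0,2],M[1,1]*v*s+M[1,2]],1)
def ray(px,n,z):
    from scipy.optimize import fsolve
    return fsolve(lambda p:proj([p[0],p[1],z],n)[0]-px,[0.5,0.1])
def tri(ps):
    from scipy.optimize import least_squares
    return least_squares(lambda P:np.concatenate([proj(P,n)[0]-p for n,p in ps]),[0.5,0.1,0.02]).x
def rect(im,n,z,x0,x1,y0,y1,s):  # image: right=-y, down=-x, s px/m
    W=int((y1-y0)*s);H=int((x1-x0)*s)
    jj,ii=np.meshgrid(np.arange(W),np.arange(H))
    P=np.stack([x1-ii/s,y1-jj/s,np.full(ii.shape,z)],-1).reshape(-1,3)
    m=proj(P,n).reshape(H,W,2).astype(np.float32)
    return cv2.remap(im,m[...,0],m[...,1],cv2.INTER_CUBIC)
E
python3 - <<'E'
from h import *
im=cv2.imread("pics/top0.png")
T=[(264,183.8),(270.2,227.2),(288,269.1)];S=[(306.1,200.9),(273.5,219.2),(244.4,246)]
for t,s in zip(T,S): print(tri([("top",t),("scene",s)]), ray(t,"top",.025))
for l,t,s,z in [("tray",(191.2,246.6),(215.3,194.6),.01),("pan",(365.4,231.2),(345.4,284.1),.01),("tin",(333.1,130.4),(405.2,214.6),.017),("tape",(200.8,159.5),(292.3,174),.01),("jar",(218,312),(165.5,222.4),.03),("pebble",(253.4,314.2),(180.6,245.8),.013)]:
    print(l,tri([("top",t),("scene",s)]),ray(t,"top",z))
print("vise",ray((320,305),"top",.08),ray((355,310),"top",.08), tri([("top",(322,307)),("scene",(213.7,252.5))]))
r=rect(im,"top",.0425,.38,.64,-.02,.10,2200)  # buffers
print(r.shape); 
for i in range(0,r.shape[0],44): cv2.line(r,(0,i),(6 if i%220 else 20,i),(0,0,255),1)
for i in range(0,r.shape[1],44): cv2.line(r,(i,0),(i,6 if i%220 else 20),(0,0,255),1)
cv2.imwrite("pics/rb.png",r)
r=rect(im,"top",.018,.33,.63,-.20,.26,1700)
for i in range(0,r.shape[0],34): cv2.line(r,(0,i),(6 if i%170 else 20,i),(0,0,255),1)
for i in range(0,r.shape[1],34): cv2.line(r,(i,0),(i,6 if i%170 else 20),(0,0,255),1)
cv2.imwrite("pics/rt.png",r)
E
```

```text
[0.632436   0.21573035 0.02577515] [0.63436361 0.21468982]
[0.53412609 0.203414   0.02259951] [0.53371396 0.20335101]
[0.44053173 0.16720804 0.01822185] [0.43998788 0.16728579]
tray [0.49920955 0.37871965 0.01413177] [0.49804169 0.3802519 ]
pan [ 0.52241671 -0.0103237   0.00527455] [ 0.52138993 -0.00928748]
tin [0.75831718 0.05183063 0.02372183] [0.76238343 0.04986451]
tape [0.70424014 0.35845601 0.01252589] [0.70226711 0.36049584]
jar [0.35415671 0.3185418  0.0262056 ] [0.35355374 0.31826021]
pebble [0.34829756 0.24396426 0.0146223 ] [0.34716266 0.24450572]
vise [0.35990587 0.10717282] [0.34817744 0.03766707] [0.35043633 0.10608092 0.08021184]
(572, 264, 3)
```

View pics/rb.png

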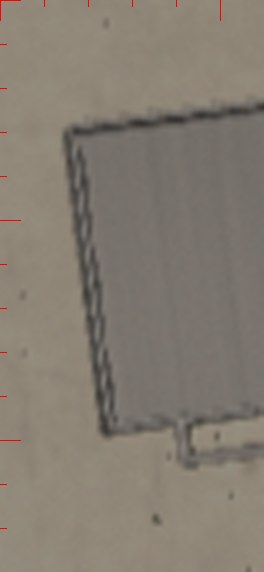

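View pics/rt.png

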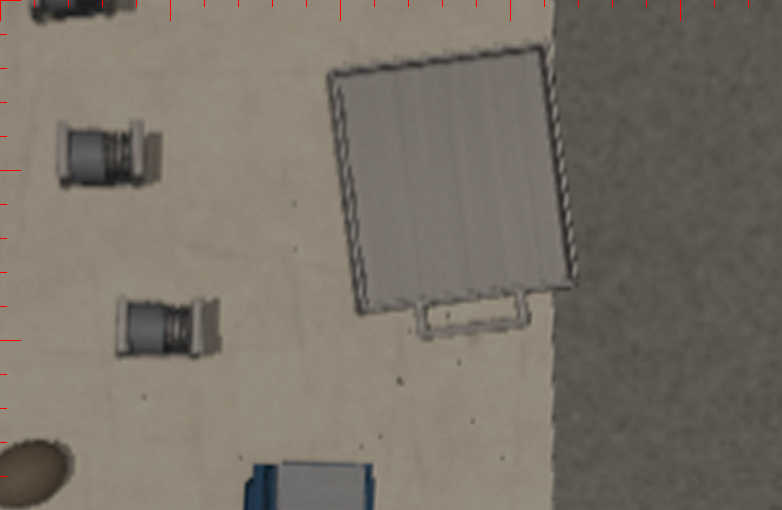

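Positions from the two cameras agree. The crops missed the buffers, so I'll redo them with the right windows.

Run:
```python
from h import *
im=cv2.imread("pics/top0.png")
t=[]
for x,y in [(.634,.215),(.534,.203),(.440,.167)]:
    r=rect(im,"top",.0425,x-.04,x+.04,y-.05,y+.05,6000)
    for i in range(0,r.shape[0],60): cv2.line(r,(0,i),(8,i),(0,0,255),1)
    for i in range(0,r.shape[1],60): cv2.line(r,(i,0),(i,8),(0,0,255),1)
    cv2.line(r,(300,0),(300,15),(0,255,0),1);cv2.line(r,(0,240),(15,240),(0,255,0),1)
    t.append(cv2.resize(r,(400,320)))
t.append(cv2.resize(rect(im,"top",.018,.37,.63,.28,.48,1600),(400,520))[:320]*0)
cv2.imwrite("pics/rb2.png",np.vstack([np.hstack(t[:2]),np.hstack(t[2:])])[:600])
r=rect(im,"top",.018,.37,.63,.28,.48,2200)
for i in range(0,r.shape[0],44): cv2.line(r,(0,i),(8 if i%220 else 18,i),(0,0,255),1)
for i in range(0,r.shape[1],44): cv2.line(r,(i,0),(i,8 if i%220 else 18),(0,0,255),1)
cv2.imwrite("pics/rt2.png",r)
```

```text
(no output)
```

View pics/rb2.png

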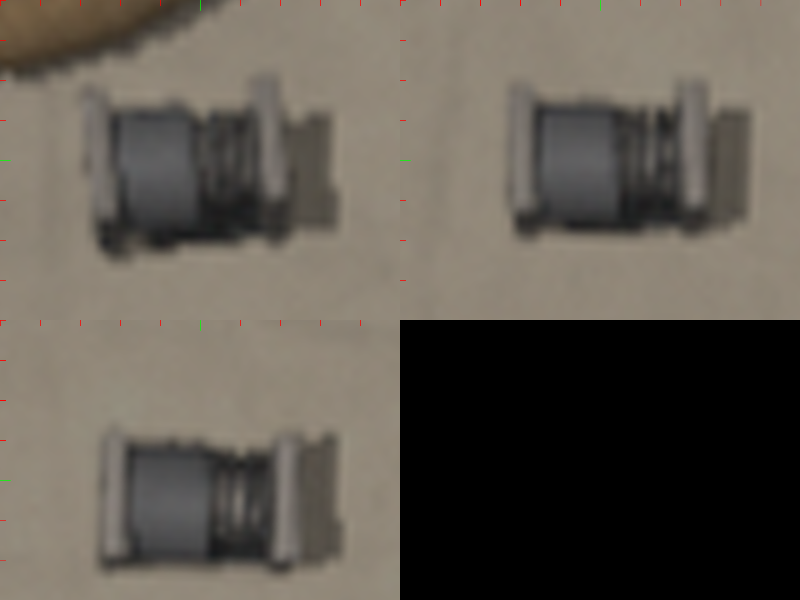

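View pics/rt2.png

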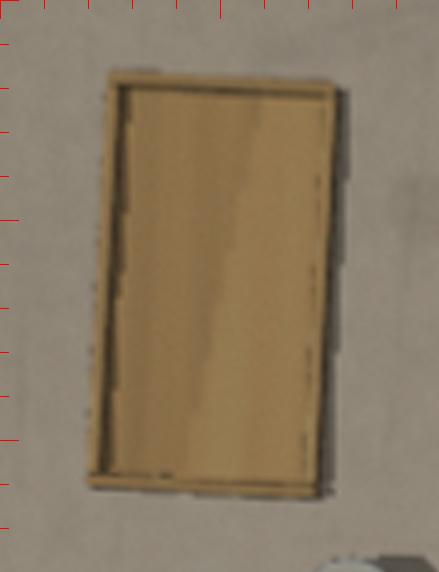

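Measured poses (x, y, yaw):

| Thing | x (m) | y (m) | yaw (deg) |
|---|---|---|---|
| Far buffer | .6375 | .2188 | 4 |
| Middle buffer | .5377 | .201 | 1.5 |
| Near buffer | .4365 | .1666 | −0.5 |
| Tray | .5008 | .3828 | −2.6 |
| Pan | .5247 | −.0062 | 7.1 |

The measured sizes match the given ones to about 3 mm. I'll squeeze the middle buffer first.

```bash
cat >> h.py <<'E'
B=[(.6375,.2188,4),(.5377,.201,1.5),(.4365,.1666,-.5)]
TR=(.5008,.3828,-2.6); PAN=(.5247,-.0062,7.1)
ZG=.024
def slot(t,dx,dy=0):
    a=np.radians(t[2]); return (t[0]+dx*np.cos(a)-dy*np.sin(a), t[1]+dx*np.sin(a)+dy*np.cos(a), t[2])
def R(y): return [180,0,180+y if y<=0 else y-180]
def pick(b):
    x,y,a=b
    robot.move_to([x,y,.12],R(a)); fingers.gripper_to(.80)
    robot.line_to([x,y,ZG],velocity=.12)
    print("pos",robot.current_tool_pos(),robot.current_contact_force())
    fingers.gripper_to(.3,force=20)
    robot.pause(.3)
    g=robot.current_finger_gap(); print("gap",g,g*85,"t",robot.current_time_s()); return g
def place(s,floor):
    x,y,a=s
    p=robot.current_tool_pos(); robot.line_to([p[0],p[1],.13],velocity=.2)
    print("gap lifted",robot.current_finger_gap()*85)
    robot.move_to([x,y,.12],R(a))
    robot.line_to([x,y,ZG+floor+.012],velocity=.12)
    h=robot.line_to([x,y,ZG+floor-.003],velocity=.025,f_stop=4)
    print("touch",h,robot.current_tool_pos(),robot.current_contact_force(),robot.current_finger_gap()*85)
    fingers.gripper_to(.70); robot.line_to([x,y,.12],velocity=.2)
    print("t",robot.current_time_s())
E
python3 - <<'E'
from h import *
print(robot.current_time_s()); pick(B[1])
im=vision.grab_frame("scene");cv2.imwrite("pics/s1.png",im[:,:,::-1])
cv2.imwrite("pics/s1z.png",cv2.resize(im[120:330,160:440,::-1],None,fx=2.5,fy=2.5,interpolation=cv2.INTER_CUBIC))
E
```

```text
0.8
pos [0.53851962 0.20120114 0.02478687] [-0.75112088 -0.30911141  1.00002219]
gap 0.5719063491800854 48.61203968030726 t 4.55
```

View pics/s1z.png

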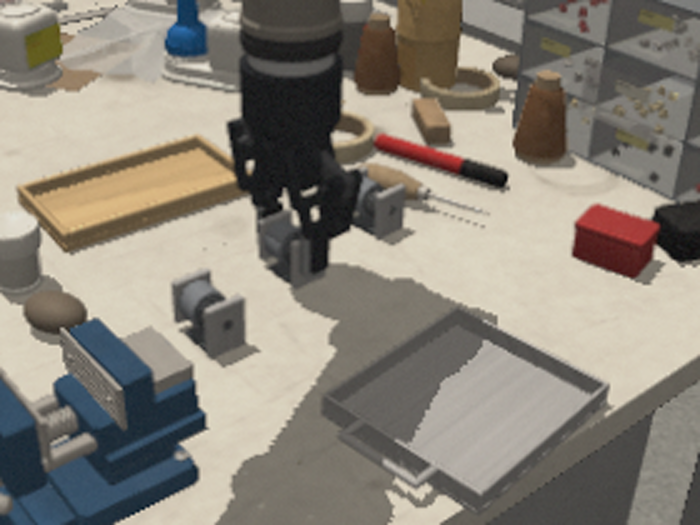

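The fingers hold the middle buffer at half height with a gap of 48.6 mm at 20 N, so it's firm. I'll check that reading with a slightly harder squeeze, then place it in the tray's middle slot.

Run:
```python
from h import *
print(robot.current_finger_gap()*85); fingers.gripper_to(.3,force=28); robot.pause(.2); print(robot.current_finger_gap()*85)
place(slot(TR,0),.006)
im=vision.grab_frame("top");cv2.imwrite("pics/t2.png",cv2.resize(im[90:360,140:440,::-1],None,fx=2.2,fy=2.2,interpolation=cv2.INTER_CUBIC))
im=vision.grab_frame("scene");cv2.imwrite("pics/s2z.png",cv2.resize(im[120:330,130:410,::-1],None,fx=2.5,fy=2.5,interpolation=cv2.INTER_CUBIC))
```

```text
48.512032841005094
48.2389528850905
gap lifted 47.95743094414033
touch True [0.50100312 0.38305127 0.03142565] [-0.76637335 -0.53429371  3.8827676 ] 47.61583275562782
t 8.6167
```

View pics/s2z.png

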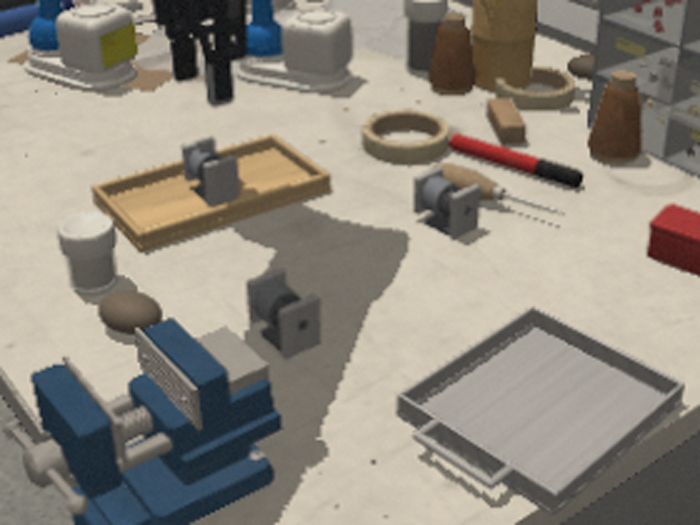

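The first buffer stands upright on the tray floor (about (210,170) in the view). The gap settled at 47.6 mm under 28 N, which confirms it's firm. Next is the far buffer.

Run:
```python
from h import *
fingers.gripper_to(.8,force=20)
g=pick(B[0])
robot.pause(.3); print(robot.current_finger_gap()*85)
```

```text
pos [0.63836438 0.218996   0.02498233] [ 0.58873662 -0.50174351  0.24943729]
gap 0.4854860955351258 41.26631812048569 t 11.65
41.33341304165984
```

The far buffer closes to 41.3 mm, its stop, so it's soft and goes in the far slot of the pan.

Run:
```python
from h import *
place(slot(PAN,.044),.003)
g=pick(B[2])
robot.pause(.3); print(robot.current_finger_gap()*85)
im=vision.grab_frame("scene");cv2.imwrite("pics/s3z.png",cv2.resize(im[120:340,130:430,::-1],None,fx=2.5,fy=2.5,interpolation=cv2.INTER_CUBIC))
```

```text
gap lifted 41.119814266007175
touch True [ 0.56886622 -0.00073652  0.02943785] [-1.09099238  0.49279046  4.86861654] 41.45068211929639
t 15.75
pos [0.43719678 0.16682061 0.02456966] [-1.17273559 -0.62697228  0.17412882]
gap 0.5694726151524222 48.405172287955885 t 18.425
47.68224235353632
```

View pics/s3z.png

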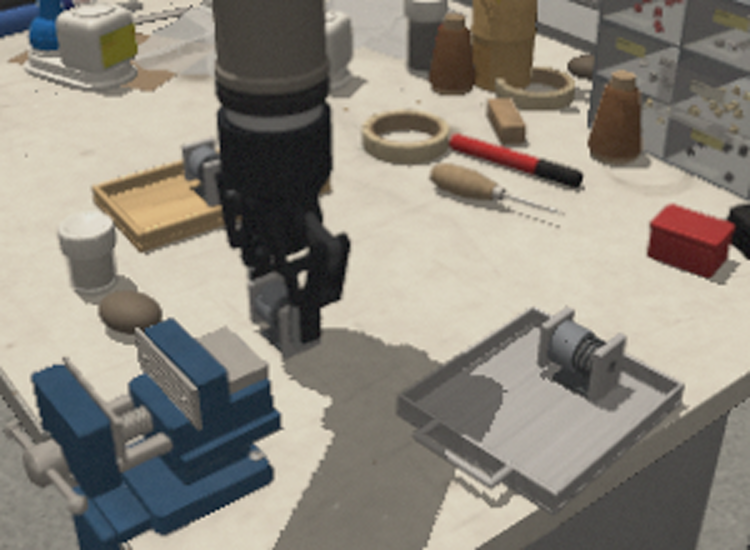

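The soft buffer stands upright in the pan. The near one reads 47.7 mm at 20 N, so it's probably firm. I'll read it once more and put it in the near slot of the tray.

Run:
```python
from h import *
robot.pause(.4); g=robot.current_finger_gap()*85; print(g)
assert g>46.5
place(slot(TR,-.055),.006)
robot.move_to([.5,.19,.3],[180,0,180])
robot.pause(.3)
im=vision.grab_frame("scene");cv2.imwrite("pics/s4z.png",cv2.resize(im[120:340,130:430,::-1],None,fx=2.5,fy=2.5,interpolation=cv2.INTER_CUBIC))
im=vision.grab_frame("top");cv2.imwrite("pics/t4.png",cv2.resize(im[90:360,140:440,::-1],None,fx=2.2,fy=2.2,interpolation=cv2.INTER_CUBIC))
print(robot.current_time_s())
```

```text
48.263267938156645
gap lifted 48.31662531340052
touch True [0.44602437 0.38556614 0.03110174] [-0.3523302   0.48870972  3.91937273] 48.32488771326198
t 22.9
24.35
```

View pics/s4z.png

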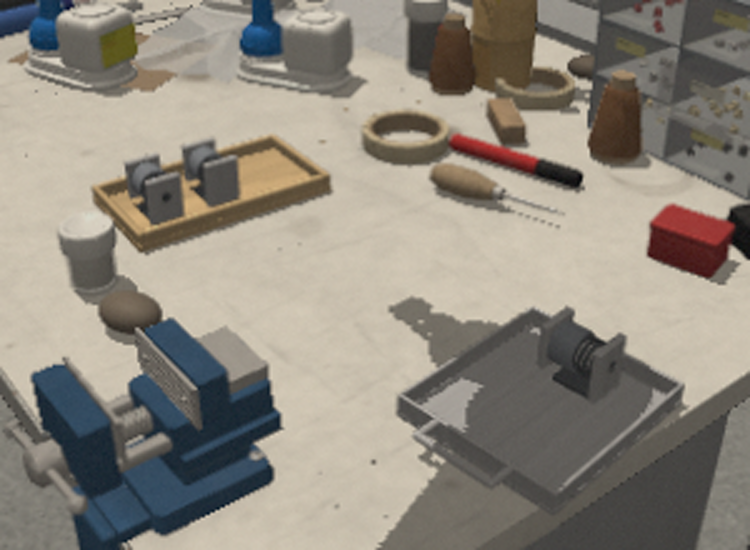

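View pics/t4.png

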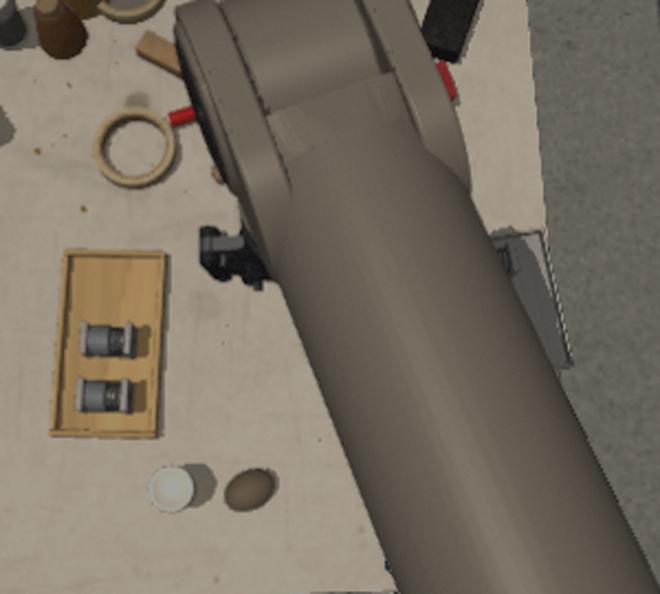

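Both firm buffers stand flat inside the tray and the soft one inside the pan. The pebble, tin, tape and jar haven't moved, and the arm is clear. I'll hand in.

```bash
python3 -c "
from h import *
print(workorder.close_job())"
```

```text
the job is handed in; nothing more can be done
None
```

All three buffers are sorted, and I handed the job in at about 24 s of the 51 s allowed.

| Buffer | Gap when squeezed | Result | Placed |
|---|---|---|---|
| Middle | 48.6 mm at 20 N, 47.6 mm at 28 N | firm | plywood tray, middle slot |
| Near | 47.7–48.4 mm at 20 N | firm | plywood tray, near slot |
| Far | 41.3 mm at 20 N (its stop) | soft | steel pan, far slot |

**Last checks:** each buffer was lowered until it touched the floor, at 4–5 N. The final scene picture shows all three upright inside their trays, the pebble, tin, tape and jar in place, and the gripper clear. In the last top picture the arm hid most of the pan and part of the tin, so those rest on the scene picture alone. The gap readings on the firm ones wandered by up to about 0.7 mm at the same force, well short of the 6–7 mm between firm and soft. No check failed.

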